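# Make the test bench computer dead and stay earthed

### The arm

A 6-joint arm with a two-finger parallel gripper is mounted at the origin on the work surface. World frame = base frame: x ahead of the robot, y to its left, z up, the work surface at z = 0. Lengths are in m, angles in rad, forces in N, time in s.
With the tool pointing down it reaches from about 0.35 to 0.8 m from the base axis. Payload 7.3 kg.
Tool frame: the origin (TCP) lies between the finger pads; the fingertips stand 25 mm ahead of it and the grasp point (between the pads) lies 6 mm ahead of it (r.tip_extent is the distance from the TCP to the fingertips, in m); z points along the fingers, y is the direction in which the jaws open and shut (so a half turn about z gives the same grasp; the last joint's range is limited). The gripper opens to 85 mm and grips with 20 to 120 N. Pads are 22 mm wide; open, the fingers measure 114 mm over their backs; the gripper's body (76 mm by 85 mm) begins 54 mm behind the grasp point. The pads swing forward as they close: fully open they stand 13 mm farther back than shut.
Start: joints at [-0.146, 0.342, 1.524, -0, 1.275, -0.146], TCP at [0.525, 0, 0.256] pointing down, gripper open.
Joint ranges: [-2.53, 2.53], [-0.77, 2.02], [0.04, 2.7], [-1, 4.14], [0.28, 2.66], [-3.11, 3.11]. Speed limits (rad/s): [2.57, 2.57, 3.14, 3.14, 3.14, 3.14].

### API

Orientations are given as a unit quaternion [x, y, z, w].
In Python, from workcell import r, command_gripper, optics gives the robot as it stands. The module is installed in compiled form; this text tells all that it offers. Calls block until the motion is done:
- r.reach(position, orientation): joint-space move of the TCP to a pose.
- r.move_straight(position, orientation=None, speed=0.15, max_force=None): straight line of the TCP; orientation=None keeps the orientation; speed is the mean speed in m/s. With max_force (N) it stops when the force on the tool has changed by that much, and returns True; else False.
- r.movej(angles): joint-space move.
- command_gripper(opening, force=None): finger opening in m; force is the grip in N (None keeps the last); returns when the fingers have stopped.
- r.hold(seconds).
- r.solve_ik(position, orientation): joint angles nearest the present ones, or None.
- r.read_state(): the state.
- optics.get_image(name): name is "scene" or "side" or "wrist"; returns (picture, depth): 480x640x3 uint8, red, green, blue; 480x640 float32, m along the optical axis (not along the pixel's ray), 0 where there is no reading.
- optics.camera_model(name): a dict with "K" (3x3 intrinsics, pixels), "R" (3x3) and "t" (3): a world point X has camera coordinates R X + t; the wrist camera has in their place "tool_from_camera" (4x4, takes a point from camera to tool coordinates, whose origin is the TCP and whose axes are the flange's). Camera axes: x right, y down, z forward; pixel columns grow to the right and rows downward; lengths in m; the calibration is good to about 2 mm. A picture is of the moment at which its call begins: read the wrist's pose just before it. camera_model takes no time and is no camera call.
A pose or a line that the arm cannot do raises r.PlanningError and nothing moves.
- r.finish_job(): hands the job in, once; it reports no verdict.
The state is a dict: "time_s": time; "joint_positions": joint angles; "dq": joint speeds; "tau": joint torques, N m; "eef_pos": TCP position; "eef_rot": TCP orientation; "contact_force": force on the tool from outside, world axes, zero at the start; "torque": the same for the moment, N m; "grip_width": finger opening in m.
Only numpy, scipy, OpenCV 4.12 (cv2) and the standard library are available. Lean on these libraries where they do the work, as an engineer would, in place of code of your own. Each camera call takes 0.05 s, during which the arm holds its last target.

### The job

Make the open test computer safe to work on with light touches of the fingertips, in this order: press the raised end of the switch box's rocker fully down so that it is off, press the round power button on the test tray well down and let it come up again, then press the brass stud of the earthing block down and finish while still holding it down lightly. Do not press the power button or touch the earthing block before the switch is off, and never press the square reset button. Do not shove or lift the earthing block, and leave the other things on the bench where they are.

Things in the scene. Friction and masses are not known exactly. Their poses are not given: they have to be found in the camera images.
- switch_box: grey bench switch box, fixed, 130 x 75 x 45 mm tall; origin at the centre of its underside, x along its length, z up. It may stand at any yaw, left or right of the tray. One half of its top has a round socket (centre at x = -35 mm), the other the white rocker (centre at x = +25 mm).
- rocker (a joint): angle of the white rocker (44 mm along the box's x, 26 mm wide, shallow V top, pivot 57 mm above the bench), rad: about 0 at the start = on, its end towards the box's +x (away from the socket) raised to about 70 mm; 0.56 = fully over, off (counts from 0.35). Stays where left. Tips with about 3 N; its mount is sprung: past the stop it sinks up to 4 mm more, 6 to 18 N.
- rocker_raised_end (a point): point on the rocker's top face, 16 mm from the pivot towards the end that is raised at the start; moves with the rocker. At the start it is about 67 mm above the bench; it goes down about 9 mm to the stop.
- tray: open test tray with a small green mainboard and fan cooler, fixed, 200 x 190 mm, highest part 66 mm; origin at the centre of its underside, z up. The grey control strip with two buttons runs along its edge at x = -80 mm, the edge nearest the robot.
- power_base: black 30 x 30 x 6 mm housing of the power button on the control strip, at the left or right end of it (other than the reset button); origin at the centre of its underside, 26 mm above the bench.
- power (a joint): travel of the round power button, m: 0 = up, 0.008 = fully down, downwards. Springs back. About 1.5 N to start, 3 N at 3 mm, 5.5 N fully down; counts as pressed from 3 mm.
- power_top (a point): centre of the top of the round power button, 22 mm diameter, standing 13 mm out of its housing, 45 mm above the bench when up; moves with it.
- reset_top (a point): centre of the top of the square reset button, 12 x 12 mm, same height and spring as the power button, about 100 mm from it. Not to be pressed.
- reset (a joint): travel of the square reset button, m: 0 = up, 0.008 = fully down.
- earth_block: loose dark steel earthing block on a rubber foot, 85 x 60 x 33 mm, about 0.9 kg, at the side of the tray opposite the switch box; origin at the centre of its underside, z up; the stud is at the centre of its top, in a steel collar of 34 mm diameter whose top is 39 mm above the bench.
- earth_stud (a joint): travel of the sprung brass stud, m: 0 = up, 0.008 = fully down, downwards. Springs back. About 1.5 N to start, 2.5 N at 2 mm, 5.5 N fully down; counts as held down from 2 mm.
- stud_top (a point): top of the domed brass earthing stud, 24 mm diameter, 54 mm above the bench when up; moves with it.
- memory: bystander: desktop memory module lying flat, 31 x 133 x 8 mm; origin at the centre of its underside
- driver: bystander: screwdriver lying flat, 150 mm long; origin at the centre of its underside
- drive: bystander: aluminium 3.5 inch disk drive lying flat, 147 x 102 x 26 mm; origin at the centre of its underside
- meter: bystander: yellow hand multimeter lying flat, 180 x 85 x 45 mm; origin at the centre of its underside
- screw_tray: bystander: black open screw tray with six pockets, 140 x 100 x 22 mm; origin at the centre of its underside
- duster: bystander: upright air-duster can, 60 mm diameter, 110 mm tall; origin at the centre of its underside
- heatsink: bystander: spare finned heat sink, 70 x 70 x 34 mm; origin at the centre of its underside
Things that resemble listed ones, but are neither listed nor needed, are in the scene too. What is shaped like the earth_block but blue or turquoise is not meant. Leave any red look-alike of the switch_box alone.

How it is judged:
By the outcome, as a careful person would: the job done as asked, in the order asked, and still so for the second after the job is handed in, while the arm keeps its last pose, push and grip.
It also fails if it takes over 45 s, if anything falls off the work surface, if the arm or the gripper's body presses on something with over 40 N, if the wrist force passes 120 N, or if a joint passes its speed limit or range.

## Working session

There is one attempt and no reset: what is moved stays moved. The work goes in short steps, each a Python script; the robot and the scene stay as the last script left them, time stands still between calls to the robot, and variables do not carry over. Pictures are saved under pics/ and viewed, and the job is handed in when it is done.

```bash
mkdir -p pics
cat > h.py <<'E'
import numpy as np, cv2
from workcell import r, command_gripper, optics
def save(n,im): cv2.imwrite('pics/'+n+'.png',cv2.cvtColor(im,cv2.COLOR_RGB2BGR))
def world(cam,depth):
    m=optics.camera_model(cam);K=m['K'];R=np.array(m['R']);t=np.array(m['t'])
    v,u=np.mgrid[0:480,0:640]
    P=np.stack([(u-K[0][2])/K[0][0]*depth,(v-K[1][2])/K[1][1]*depth,depth],-1)
    return (P-t)@R
def ray(cam,u,v,z):
    m=optics.camera_model(cam);K=np.array(m['K']);R=np.array(m['R']);t=np.array(m['t'])
    d=R.T@np.linalg.inv(K)@np.array([u,v,1.]);o=-R.T@t
    return o+d*(z-o[2])/d[2]
E
python3 - <<'E'
from h import *
for c in('scene','side'):
    im,d=optics.get_image(c);save(c+'0',im);np.savez('pics/'+c+'0.npz',im=im,d=d)
    m=optics.camera_model(c);print(c,-np.array(m['R']).T@m['t'],m['K'])
print(r.read_state()['time_s'],r.read_state()['eef_rot'],optics.camera_model('wrist')['tool_from_camera'])
E
```

```text
scene [0.97714837 0.76722872 0.62515031] [[456.55261712   0.         329.21215233]
 [  0.         456.55261712 241.94087244]
 [  0.           0.           1.        ]]
side [0.01366558 0.81423465 1.05879112] [[549.6921321    0.         317.25969745]
 [  0.         549.6921321  243.37544755]
 [  0.           0.           1.        ]]
0.1 [ 7.07090494e-01  7.07122743e-01 -4.01686547e-04 -5.46111705e-04] [[ 1.57202037e-03 -9.47138816e-01 -3.20820186e-01  8.34773895e-02]
 [ 9.99997962e-01  1.08244473e-03  1.70435578e-03  9.24907511e-04]
 [-1.26699140e-03 -3.20822212e-01  9.47138587e-01 -1.18435241e-01]
 [ 0.00000000e+00  0.00000000e+00  0.00000000e+00  1.00000000e+00]]
```

View pics/scene0.png

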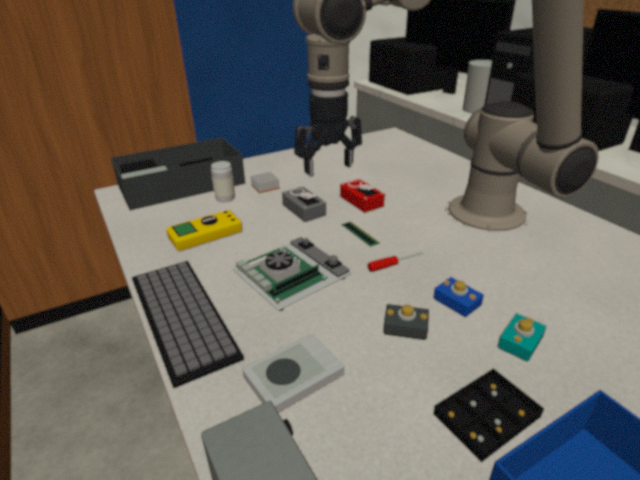

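View pics/side0.png

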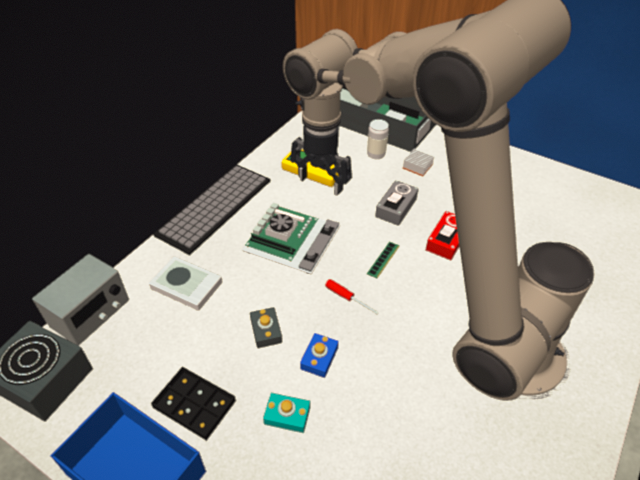

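The grey switch box is at side (398,202), with a red look-alike at (445,235). The dark earthing block is at side (265,326), and the blue (320,354) and turquoise (287,411) blocks are look-alikes. By their colours, the grey box and the dark block are the ones meant. The control strip is at about (318,245). I'll confirm in enlarged crops.

Run:
```python
from h import *
im=np.load('pics/side0.npz')['im']; s=np.load('pics/scene0.npz')['im']
def c(i,u,v,w=50,h=37): return cv2.resize(i[v-h:v+h,u-w:u+w],(400,296),interpolation=cv2.INTER_CUBIC)
save('crop0',np.vstack([np.hstack([c(im,398,202),c(im,318,248)]),np.hstack([c(im,265,326),c(s,320,255)])]))
```

```text
(no output)
```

View pics/crop0.png

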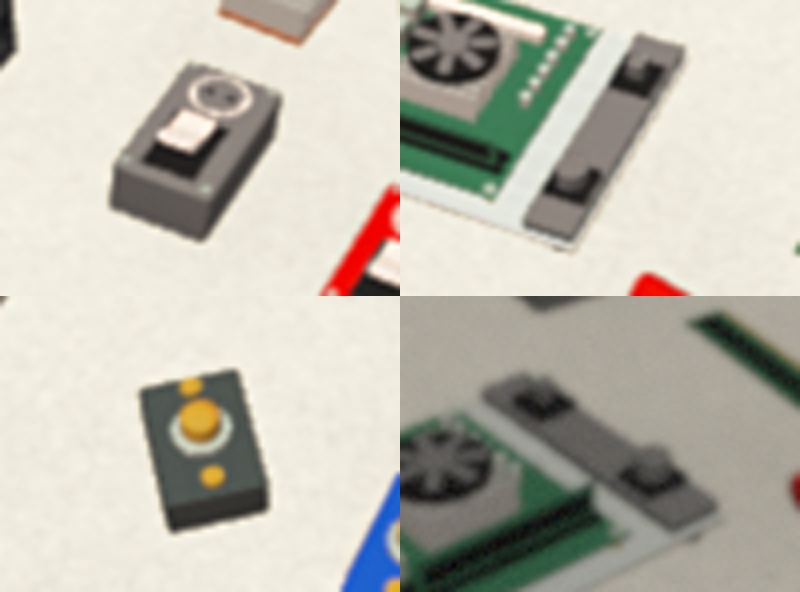

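The crops confirm the grey box, with its socket up-right and its rocker down-left. The power button is the round one at side (311,254), and the square reset button is at (327,227). The dark block has its brass stud at (265,322). Next I'll measure these and check them against depth.

Run:
```python
from h import *
for c,pts in (('side',dict(rock=(395,197,.062),sock=(403,188,.045),power=(311,253,.045),reset=(327,227,.045),stud=(265,321,.054))),('scene',dict(power=(332,260-3,.045),reset=(303,243,.045),stud=(407,311,.054)))):
    f=np.load('pics/%s0.npz'%c);W=world(c,f['d'])
    for k,(u,v,z) in pts.items(): print(c,k,ray(c,u,v,z).round(4),'depth',W[v,u].round(4))
f=np.load('pics/side0.npz');im=f['im'];W=world('side',f['d'])
hsv=cv2.cvtColor(im,cv2.COLOR_RGB2HSV)
def blob(m,x0,x1,y0,y1):
    mm=np.zeros_like(m);mm[y0:y1,x0:x1]=m[y0:y1,x0:x1]
    n,l,s,ce=cv2.connectedComponentsWithStats(mm.astype(np.uint8));
    for i in range(1,n):
        if s[i,4]>8:
            q=W[l==i];print(s[i],ce[i].round(1),'W med',np.median(q,0).round(4),'zmax',q[:,2].max().round(4),'zmin',q[:,2].min().round(4))
print('white');blob((hsv[...,2]>190)&(W[...,2]>.04),375,425,180,225)
print('brass');blob((hsv[...,0]>12)&(hsv[...,0]<28)&(hsv[...,1]>120),245,290,300,350)
# box top axis
m=((W[...,2]>.035)&(W[...,2]<.05));z=np.zeros_like(m);z[175:230,370:425]=m[175:230,370:425]
P=W[z][:,:2].astype(np.float32);rc=cv2.minAreaRect(P);print('boxtop',rc)
m=((W[...,2]>.026)&(W[...,2]<.037));z=np.zeros_like(m);z[300:352,245:290]=m[300:352,245:290]
print('blocktop',cv2.minAreaRect(W[z][:,:2].astype(np.float32)))
```

```text
side rock [ 0.4413 -0.2547  0.062 ] depth [ 0.4417 -0.2559  0.0609]
side sock [ 0.4472 -0.3196  0.045 ] depth [ 0.4452 -0.3146  0.0495]
side power [0.5285 0.0317 0.045 ] depth [0.5289 0.031  0.0442]
side reset [ 0.5441 -0.0691  0.045 ] depth [ 0.5438 -0.0687  0.0455]
side stud [0.497 0.267 0.054] depth [0.4984 0.2655 0.0511]
scene power [0.5307 0.0283 0.045 ] depth [0.5304 0.0278 0.0446]
scene reset [ 0.5591 -0.0586  0.045 ] depth [ 0.5504 -0.0758  0.033 ]
scene stud [0.5105 0.2705 0.054 ] depth [0.5069 0.2667 0.0497]
white
[387 183  24  19 150] [398.  193.6] W med [ 0.4431 -0.2732  0.0557] zmax 0.0698 zmin 0.0409
brass
[260 310  10  15 108] [264.1 317.8] W med [0.5037 0.2603 0.0503] zmax 1.0588 zmin 0.0293
[265 331   6   6  27] [267.7 333.8] W med [0.4795 0.2819 0.0359] zmax 0.0396 zmin 0.0289
boxtop ((0.443869411945343, -0.27759823203086853), (0.07671910524368286, 0.13616226613521576), 2.7811264991760254)
blocktop ((0.5024739503860474, 0.2605811357498169), (0.06022050976753235, 0.08819187432527542), 47.768375396728516)
```

Depth and rays agree, and the sizes check out: the box top measured 77×136 mm and the block 60×88. I'll close the fingers and refine with the wrist camera, at the present pose and then above the rocker.

```bash
cat >> h.py <<'E'
from scipy.spatial.transform import Rotation as Ro
def wshot(n):
    s=r.read_state();im,d=optics.get_image('wrist');save(n,im)
    T=np.eye(4);T[:3,:3]=Ro.from_quat(s['eef_rot']).as_matrix();T[:3,3]=s['eef_pos']
    m=optics.camera_model('wrist');C=T@np.array(m['tool_from_camera']);K=np.array(m['K'])
    np.savez('pics/'+n+'.npz',im=im,d=d,C=C,K=K);return im,d,C,K
def wray(n,u,v,z):
    f=np.load('pics/'+n+'.npz');C=f['C'];d=C[:3,:3]@np.linalg.inv(f['K'])@np.array([u,v,1.]);o=C[:3,3]
    return o+d*(z-o[2])/d[2]
def wworld(n):
    f=np.load('pics/'+n+'.npz');K=f['K'];d=f['d'];v,u=np.mgrid[0:480,0:640]
    P=np.stack([(u-K[0][2])/K[0][0]*d,(v-K[1][2])/K[1][1]*d,d],-1)
    return P@f['C'][:3,:3].T+f['C'][:3,3],f['im']
def down(yaw): # tool y along (cos yaw, sin yaw)
    y=np.array([np.cos(yaw),np.sin(yaw),0]);z=np.array([0,0,-1.]);x=np.cross(y,z)
    return Ro.from_matrix(np.stack([x,y,z],1)).as_quat()
E
python3 - <<'E'
from h import *
command_gripper(0.0,20)
wshot('w0')
r.reach([.4425,-.237,.22],down(np.radians(2.8)))
wshot('w1')
s=r.read_state();print(s['time_s'],s['eef_pos'],r.tip_extent,s['grip_width'],s['joint_positions'])
E
```

```text
1.9583 [ 0.44318044 -0.23605029  0.22028448] 0.025 -0.0003034822430045959 [-6.42385676e-01  3.33332573e-01  1.64290284e+00  4.32114583e-04
  1.16483849e+00 -6.92631052e-01]
```

View pics/w0.png

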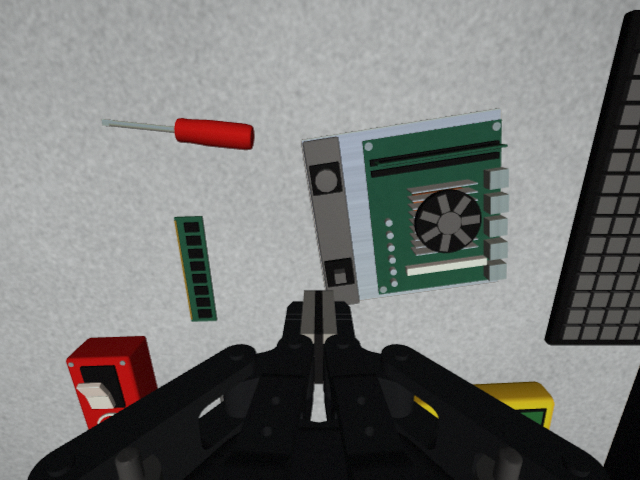

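View pics/w1.png

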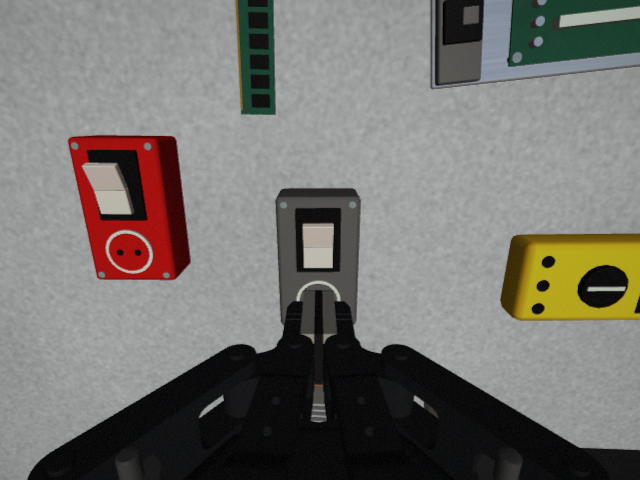

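w1 shows the grey rocker, with its crease at (318,247), its raised half at (318,234) and its far end at (318,222). w0 shows the round power button at (326,180) and the square reset at (339,275).

Run:
```python
from h import *
W,im=wworld('w1')
for u,v,z in ((318,247,.057),(318,226,.069),(318,232,.066),(284,204,.045),(352,204,.045)): print(u,v,wray('w1',u,v,z).round(4),W[v,u].round(4))
g=im.astype(int).min(2);m=(g>130);z=np.zeros_like(m);z[215:275,297:340]=m[215:275,297:340]
ys,xs=np.nonzero(z);print(xs.min(),xs.max(),ys.min(),ys.max(), W[z][:,2].max(), 'box',ray and W[ys.min(),318].round(4),W[ys.max(),318].round(4))
W,im=wworld('w0')
for u,v,zz in ((326,180,.045),(339.5,275,.045)): print(u,v,wray('w0',u,v,zz).round(4),W[int(v),int(u)].round(4))
# power top blob by height
m=np.abs(W[...,2]-.045)<.004;z=np.zeros_like(m);z[160:200,305:350]=m[160:200,305:350]
q=W[z];print('power',len(q),q.mean(0).round(4),np.ptp(q,axis=0).round(4))
```

```text
318 247 [ 0.4453 -0.2563  0.057 ] [ 0.4453 -0.2548  0.061 ]
318 226 [ 0.4442 -0.2336  0.069 ] [ 0.4442 -0.2338  0.068 ]
318 232 [ 0.4445 -0.2397  0.066 ] [ 0.4445 -0.2394  0.0667]
284 204 [ 0.4139 -0.2222  0.045 ] [ 0.4141 -0.2216  0.0474]
352 204 [ 0.4732 -0.2192  0.045 ] [ 0.473  -0.2187  0.0473]
303 333 224 267 0.3386603768478303 box [ 0.4442 -0.2333  0.064 ] [ 0.4463 -0.2746  0.0585]
326 180 [0.5339 0.0309 0.045 ] [0.5339 0.031  0.046 ]
339.5 275 [ 0.549 -0.069  0.045] [ 0.5484 -0.0686  0.0459]
power 401 [0.5339 0.0305 0.0458] [0.0211 0.0212 0.0069]
```

Run:
```python
from h import *
x,y=.4437,-.2378
r.move_straight([x,y,.080+.025],speed=.1)
print(r.read_state()['contact_force'].round(2))
h=r.move_straight([x,y,.0545+.025],speed=.03,max_force=11)
s=r.read_state();print(h,s['eef_pos'],s['contact_force'],s['time_s'])
r.move_straight([x,y,.22],speed=.1)
wshot('w2');print(r.read_state()['time_s'])
im=np.load('pics/w2.npz')['im'];save('w2c',cv2.resize(im[180:330,240:400],None,fx=4,fy=4))
im,d=optics.get_image('side');save('s2c',cv2.resize(im[165:240,350:450],None,fx=6,fy=6))
W,_=wworld('w2')
for v in range(216,274,4): print(v,W[v,318].round(4))
```

```text
[ 0.27 -0.87 -0.56]
True [ 0.4437203  -0.23712015  0.0810825 ] [-2.71775822  2.09464718 12.06038573] 4.0333
5.625
216 [ 0.4441 -0.2312  0.0485]
220 [ 0.4442 -0.2322  0.0581]
224 [ 0.4444 -0.2361  0.0567]
228 [ 0.4445 -0.2389  0.0591]
232 [ 0.4447 -0.2425  0.059 ]
236 [ 0.4448 -0.2458  0.0601]
240 [ 0.445  -0.2491  0.0608]
244 [ 0.4452 -0.2528  0.0607]
248 [ 0.4454 -0.2565  0.0604]
252 [ 0.4455 -0.2596  0.0621]
256 [ 0.4457 -0.2624  0.0643]
260 [ 0.4458 -0.2654  0.0659]
264 [ 0.446  -0.2691  0.066 ]
268 [ 0.4461 -0.2713  0.0694]
272 [ 0.4468 -0.2855  0.0461]
```

View pics/w2c.png

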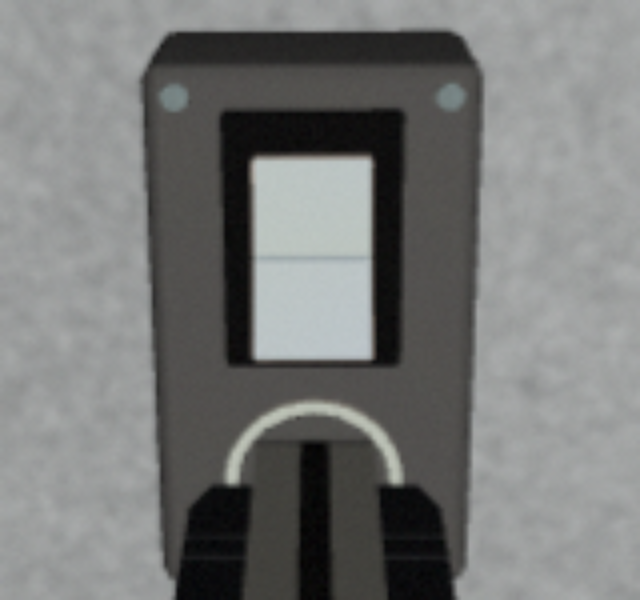

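View pics/s2c.png

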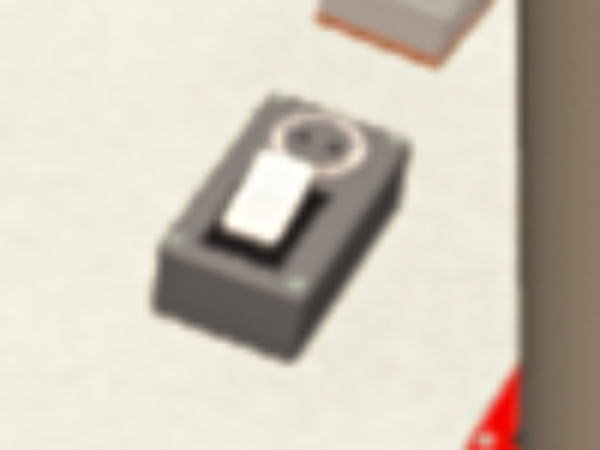

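The rocker is off: the raised-side half is now flat at about 58 mm and the socket end is up at 69 mm. Next is the power button.

Run:
```python
from h import *
x,y=.532,.0305
q=down(np.radians(8.6))
r.reach([x,y,.16],q)
wshot('w3')
r.move_straight([x,y,.055+.025],q,speed=.1)
s=r.read_state();f0=s['contact_force'];print(s['eef_pos'],f0.round(2))
h=r.move_straight([x,y,.0375+.025],q,speed=.025,max_force=7.5)
s=r.read_state();print(h,s['eef_pos'],(s['contact_force']-f0).round(2),s['time_s'])
r.hold(.2);s=r.read_state();print(s['eef_pos'],(s['contact_force']-f0).round(2))
r.move_straight([x,y,.16],q,speed=.1)
wshot('w4');W,_=wworld('w4')
m=np.linalg.norm(W[...,:2]-[.533,.0305],axis=-1)<.008
print('power top z',np.median(W[m][:,2]),m.sum(),r.read_state()['time_s'])
```

```text
[0.53244777 0.03036527 0.08052989] [ 0.26 -0.11  0.12]
False [0.53215316 0.03049979 0.06277494] [-1.09  0.37  5.5 ] 8.6333
[0.53215157 0.03051136 0.06274562] [-0.75  0.37  4.49]
power top z 0.17524471071579456 1337 10.0083
```

View pics/w4.png

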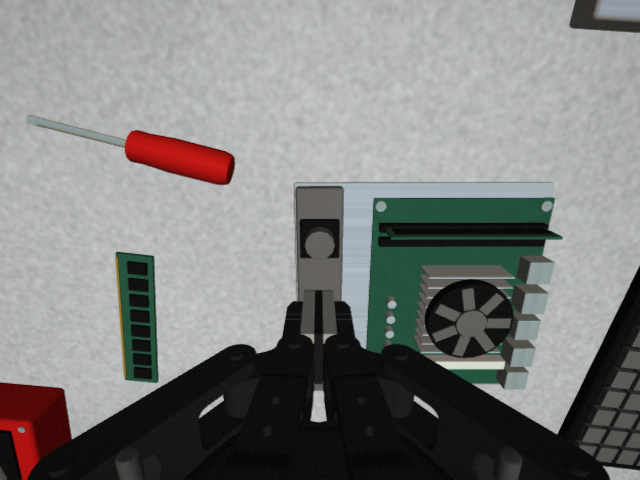

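The power press reached a fingertip height of 37.7 mm, about 7 mm of travel at 4.5 to 5.5 N. The button at (320,242) looks up again. Next I'll move towards the earthing block and measure the stud with the wrist camera.

Run:
```python
from h import *
W,_=wworld('w4');print('power top',np.median(W[236:249,314:327].reshape(-1,3),0).round(4))
r.reach([.50,.22,.2],down(0))
wshot('w5');W,im=wworld('w5')
hsv=cv2.cvtColor(im,cv2.COLOR_RGB2HSV)
m=((hsv[...,0]>12)&(hsv[...,0]<30)&(hsv[...,1]>110)).astype(np.uint8)
n,l,s,c=cv2.connectedComponentsWithStats(m)
for i in range(1,n):
    if s[i,4]>30: print(s[i],c[i].round(1),wray('w5',*c[i],.052).round(4),np.median(W[l==i],0).round(4))
```

```text
power top [0.5337 0.0331 0.0459]
[128 134  17  16 197] [136.1 141.4] [0.3652 0.2887 0.052 ] [0.3579 0.2882 0.0375]
[287 141  16  16 196] [294.3 148.3] [0.4832 0.284  0.052 ] [0.4821 0.2832 0.0378]
[310 162  29  31 714] [324.  177.2] [0.5057 0.2624 0.052 ] [0.5056 0.2627 0.0532]
[127 168  35  31 836] [144.3 182.8] [0.3663 0.2578 0.052 ] [0.3666 0.2579 0.0527]
[345 194  15  15 178] [352.2 201.3] [0.528  0.2435 0.052 ] [0.5294 0.2404 0.038 ]
[156 212  15  14 160] [162.7 218.3] [0.3765 0.2293 0.052 ] [0.3699 0.2254 0.0377]
```

View pics/w5.png

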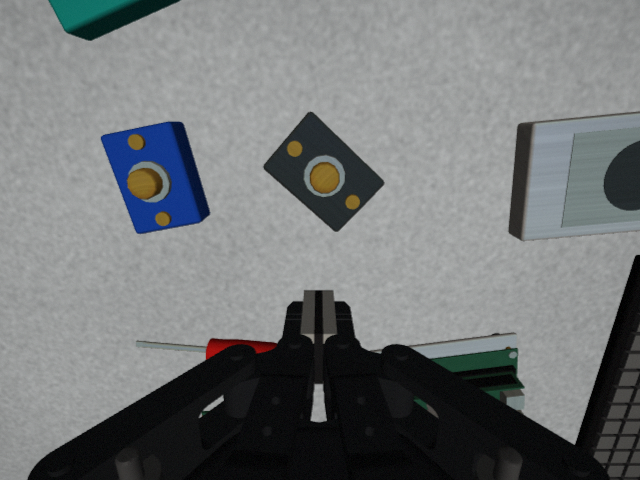

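The dark block's stud is at (324,177), giving (0.5057, 0.2625, 0.053). The side view gave (0.5025, 0.2606), which agrees within 4 mm. The power button reads 46 mm, so it is up. Now I'll press the stud about 4 mm and hold it.

Run:
```python
from h import *
x,y=.5045,.262
q=down(0)
r.reach([x,y,.12],q)
r.move_straight([x,y,.063+.025],q,speed=.08)
r.hold(.2);f0=r.read_state()['contact_force'];print(f0.round(2))
h=r.move_straight([x,y,.0495+.025],q,speed=.02,max_force=6)
r.hold(.3)
s=r.read_state();print(h,s['eef_pos'],(s['contact_force']-f0).round(2),s['time_s'])
for c in('scene','side'):
    im,d=optics.get_image(c);save(c+'9',im)
    if c=='side': save('c9',cv2.resize(im[280:360,215:315],None,fx=6,fy=6))
r.hold(.5);s=r.read_state();print(s['eef_pos'],(s['contact_force']-f0).round(2),s['time_s'])
```

```text
[-0.46 -0.18  0.13]
False [0.50451148 0.26202794 0.0746021 ] [-0.39  0.88  3.08] 13.1917
[0.50454134 0.26201506 0.07452914] [ 0.42 -0.37  4.06] 13.7917
```

View pics/scene9.png

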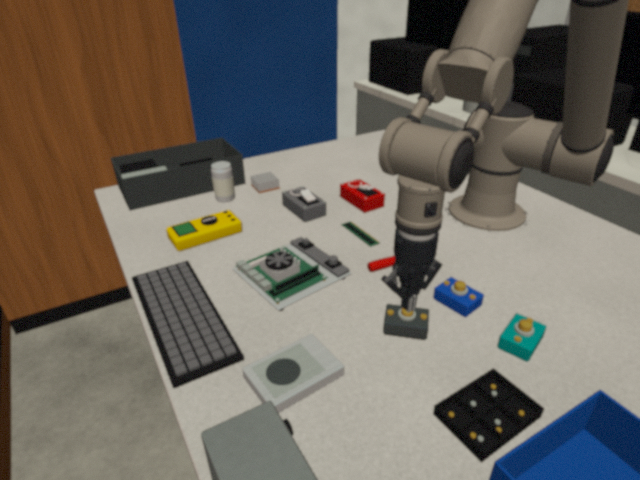

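View pics/c9.png

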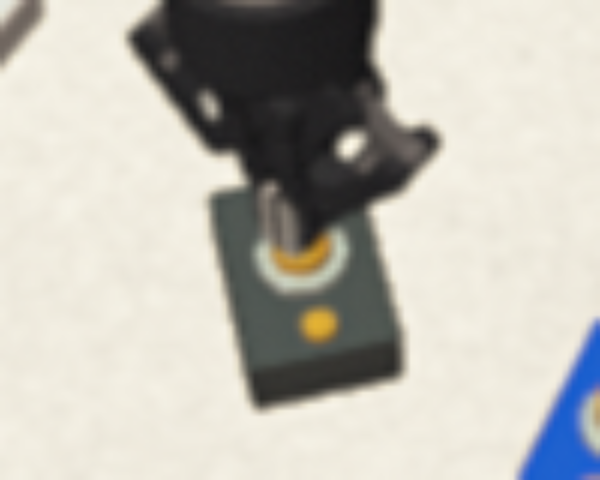

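The scene view shows the fingertips on the dark block's stud at (407,312), with the block and bystanders unmoved. The force is 3 to 4 N, which matches about 4 mm of travel. Handing in.

Run:
```python
from h import *
r.finish_job();print(r.read_state()['time_s'])
```

```text
the job is handed in; nothing more can be done
the job is handed in; nothing more can be done
```

I carried out all three presses in the order asked and handed the job in at about 13.8 s, with the fingertips still holding the earthing stud down. No verdict was reported.

- **Switch:** I pressed the rocker past its stop, to 12 N. The pictures afterwards show it off, with the pressed half flat at about 58 mm and the socket end raised to 69 mm.
- **Power button:** It went down about 7 mm at 4.5 to 5.5 N, then came back up (top measured at 46 mm). My moves stayed about 100 mm clear of the reset button.
- **Earthing stud:** It was held at about 4.5 mm of travel with 3 to 4 N. The dark block and the other things on the bench look unmoved in the last pictures.

**Disagreements:** the wrist and fixed cameras differed by up to about 5 mm in x. I aimed between their readings, well inside the size of each target. My first attempt to measure the power button's height afterwards picked up the gripper instead (175 mm), so I measured again on the button itself.

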